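# Square a glued box frame by its diagonals

## Task

The freshly glued box frame on the plywood board is racked: check it with the spring slide gauge, letting the gauge spring out corner to corner inside the frame, first across the red-dotted diagonal and then across the blue-dotted one. Then gently push the end of the moving rail (opposite the dark fixed one) that sticks out, allowing for the frame springing back, until both diagonals are equal and the frame stays square when you let go; leave the gauge sitting across the blue diagonal. Do not force the frame or the gauge, and leave the bottles and other things on the table where they are.

Things in the scene. Friction and masses are not known exactly. Their poses are not given: they have to be found in the camera images.
- frame: Plywood board 190 x 190 x 4, fixed on the table, with a bottomless box frame: four rails 12 thick, 28 high (tops 32 above the table), opening 140 x 140. Origin: underside, middle of the opening when square; z up. The darker rail (inner face y = -70) is screwed down; two pale sides hinge at its ends and carry the moving rail (inner face y = +70), which shifts along x, staying parallel.
- rail_middle (a point): Middle of the moving rail (164 x 12 x 28), half-way up, 18 above the table. When square: frame x = 0, y = +76; end faces 82 either side. The glue yields at about 8 to 10 N on its end, plus 50 N per m/s of pushing speed: push at 20 mm/s or less. Let go, it springs back some 5 mm towards where it came from, then stays. Overdone, it can be pushed back from its other end.
- red_fixed (a point): Inner corner of the opening at the fixed rail, 18 above the table (half rail height); a red dot lies on the rail top just outside it. Frame x = -70, y = -70.
- red_moving (a point): The opposite red-dotted inner corner, at the +x end of the moving rail, moving with it; at frame x = +70 when square. The rail's end face is 12 beyond it in frame +x.
- blue_fixed (a point): Inner corner at the other end of the fixed rail (frame x = +70, y = -70), blue dot, 18 above the table.
- blue_moving (a point): The opposite blue-dotted inner corner, at the -x end of the moving rail, moving with it; at frame x = -70 when square. The rail's end face is 12 beyond it in frame -x.
- slide (a joint): Reading of the slide gauge, m: 0 shut (172 mm from nose tip to nose tip), 0.040 fully out (212 mm). A spring pushes it out with about 2 N; it starts fully out, lying on the table. Seated in a corner, each nose tip stays about 1.2 mm short of the corner, so diagonal = 174.5 mm + reading.
- tab_fixed (a point): Centre of the gauge's yellow tab, an upright plate 6 thick along the gauge, 22 wide across; its top is 51 and this point 35 above the gauge's underside. x runs along the gauge towards the slide. Squeezing both tabs together by their outer faces shuts the gauge (140 g in all), which can be carried so; opening the fingers lets it spring out.
- tab_sliding (a point): Centre of the orange tab on the slide, same plate, same height, 18 mm from tab_fixed when shut, 58 when fully out (outer faces 24 and 64 mm apart). The middle between the tabs is also the middle between the noses.
- nose_fixed (a point): Axis of the upright round brass nose pin (diameter 6, height 14) at the fixed end of the gauge, at half its height (7); 74 mm beyond tab_fixed.
- nose_sliding (a point): Axis of the same pin at the slide's end; 74 mm beyond tab_sliding. Let go a few mm above the board, the gauge may stay there, held by its noses in the corners; that is fine within 8 mm.
- gauge: The fixed half of the gauge, an aluminium bar 20 wide: origin on its underside, midway between the tabs when shut; x along the gauge towards the slide.
- paint_red: Bystander, to be left alone: small red paint bottle, diameter 34, height 85 mm; origin under its middle.
- paint_gold: Bystander, to be left alone: gold paint bottle, diameter 38, height 100 mm; origin under its middle.
- glue: Bystander, to be left alone: white glue bottle, diameter 44, height 110 mm; origin under its middle.
- clay_ring: Bystander, to be left alone: white clay ring lying flat, outer diameter 90, height 12 mm; origin under its middle.
- sanding_block: Bystander, to be left alone: cork sanding block 70 x 40 x 25 mm; origin under its middle.
- brush: Bystander, to be left alone: a paint brush about 200 mm long lying on the table; origin under its middle.

How it is judged:
By the outcome, as a careful person would: the job done as asked, in the order asked, and still so for the second after the job is handed in, with the robot touching nothing.
It also fails if it takes over 72 s, if anything falls off the work surface, if the arm or the gripper's body presses on something with over 40 N, if the wrist force passes 120 N, or if a joint passes its speed limit or range.

## Robot

A 6-joint arm with a two-finger parallel gripper is mounted at the origin on the work surface. World frame = base frame: x ahead of the robot, y to its left, z up, the work surface at z = 0. Lengths are in mm, angles in degrees, forces in N, time in s.
With the tool pointing down it reaches from about 350 to 850 mm from the base axis. Payload 8.1 kg.
Tool frame: the origin (TCP) lies midway between the tips of the shut fingers; the grasp point (between the pads) lies 19 mm behind it (r.grasp_offset is the distance from the TCP to the grasp point, in mm); z points along the fingers, x is the direction in which the jaws open and shut, and the axes are right-handed (so a half turn about z gives the same grasp; the last joint's range is limited). The gripper opens to 85 mm and grips with 20 to 120 N. Pads are 22 mm wide; open, the fingers measure 114 mm over their backs; the gripper's body (76 mm by 85 mm) begins 54 mm behind the grasp point. The pads swing forward as they close: fully open they stand 13 mm farther back than shut.
Start: joints at [-77.773, 7.471, 85.268, -0, 87.261, -4.893], TCP at [176.644, -573.413, 231.292] pointing down, gripper open.
Joint ranges: [-169.43, 169.43], [-51.17, 129.36], [1.28, 143.12], [-76.62, 256.62], [0, 156.53], [-152.29, 152.29]. Speed limits (degrees/s): [136.94, 136.94, 159.86, 180, 180, 180].

## Interface

Orientations are given as [roll, pitch, yaw] about the fixed x, y, z axes, in that order (R = Rz(yaw) Ry(pitch) Rx(roll)).
In Python, from bench import r, optics, hand_in gives the robot as it stands.
- The arm moves only by the shell command python3 -m pendant 'ROWS' [FORCE]. ROWS is JSON, a list of rows, each a list of 5 numbers: the opening, from 0 (shut) to 1 (fully open), then the shift along the tool's x, y, z in mm, then the turn about the tool's z in degrees. A call has 1 to 10 rows; each row shifts and turns the commanded pose from where the row before left it, along the tool's axes as they then stand; what a row does not reach is not made up. A row lasts 1/10 s, in which the tool goes at most 50 mm and 8.59 degrees, less where a joint would pass 70% of its speed; a pose out of reach is approached as far as the arm can. A call with a gripper value outside its range is refused whole. The fingers move at their own pace and stop on an object; FORCE is the grip in N (left out, the last holds). Time passes only in rows, so rows that do not move let the fingers close. It gives the time, the measured TCP pose, the force and the opening at its end, in the units of the state.
- r.sense(): the state, without advancing time (a new reading comes with each control period).
- optics.snapshot(name): name is "scene" or "top" or "wrist"; returns (picture, depth): 384x512x3 uint8, blue, green, red; 384x512 float32, mm along the optical axis (not along the pixel's ray), 0 where there is no reading.
- optics.camera_params(name): a dict with "camera_matrix" (3x3 intrinsics, pixels), "eye" and "orientation" of the camera in the world. Camera axes: x right, y down, z forward; pixel columns grow to the right and rows downward; lengths in mm; the calibration is good to about 2 mm. A picture is of the moment at which its call begins: read the wrist's pose just before it. camera_params takes no time and is no camera call; for the wrist camera it gives the pose at the moment of the call.
- hand_in(): hands the job in, once; it reports no verdict.
Trained networks look in the newest picture that a camera, given by its name, has taken for a name from the list of things; names that differ only in an ending like _2 or _b are one class to them, and where a whole thing is asked for, a point or a joint stands for the part that bears it (a point fixed in the world has none). Each returns a list of dicts, best first, with "score" (0 to 1); they miss things now and then, are a little off and sometimes report something else, mostly with a low value. They report only what shows in the picture. A call takes as long as a camera call.
- optics.search_frame(camera, query): "at" ([x, y, z] in mm, in world coordinates, good to about 4 mm: the middle of the surface that is visible of it).
The state is a dict: "time": time; "joint_pos": joint angles; "qd": joint speeds; "joint_efforts": joint torques, N m; "tool_pos": TCP position; "tcp_rot": TCP orientation; "ft_force": force on the tool from outside, world axes, zero at the start; "wrist_torque": the same for the moment, N m; "finger_gap": finger opening in mm.
Only numpy, scipy, OpenCV 4.12 (cv2) and the standard library are available. Lean on these libraries where they do the work, as an engineer would, in place of code of your own. Each camera call takes 0.05 s, during which the arm holds its last target. There are 200 camera calls.

## Working session

There is one attempt and no reset: what is moved stays moved. The work goes in short steps, Python scripts to look and compute and a shell command to move; the robot and the scene stay as the last step left them, time stands still between calls to the robot, and variables do not carry over. Pictures are saved under pics/ and viewed, about 8 in all and at most 12, crops included, and the job is handed in when it is done.

```bash
ls; mkdir -p pics
python3 - <<'E'
from bench import r, optics
import cv2, numpy as np
s=r.sense(); print(s['time'],s['tool_pos'],s['tcp_rot'],s['finger_gap'],r.grasp_offset)
for c in ['top','scene']:
    p,d=optics.snapshot(c); cv2.imwrite(f'pics/{c}0.png',p); np.save(f'pics/{c}0.npy',d)
    k=optics.camera_params(c); print(c,np.array(k['camera_matrix']).round(1).tolist(),k['eye'],k['orientation'])
for q in ['red_fixed','red_moving','blue_fixed','blue_moving','rail_middle','tab_fixed','tab_sliding','nose_fixed','nose_sliding','paint_red','paint_gold','glue','clay_ring','sanding_block','brush']:
    print(q,[(np.round(x['at'],0).tolist(),round(x['score'],2)) for x in optics.search_frame('top',q)][:2])
E
```

```text
pics
0.0 [ 176.50118939 -572.85837954  230.2316712 ] [-1.79993142e+02  1.06801970e-01 -7.28815826e+01] 86.07392960672762 18.700000000000003
top [[350.9, 0.0, 254.6], [0.0, 350.9, 205.9], [0.0, 0.0, 1.0]] [ 470.77548351   51.22524783 1239.23992862] [-1.75024539e+02  6.78239422e-02 -8.94619022e+01]
scene [[452.9, 0.0, 260.7], [0.0, 452.9, 191.1], [0.0, 0.0, 1.0]] [1500.00974508  218.80972715  986.01225894] [-135.33607449    1.05876765  100.15067495]
red_fixed [([564.0, -85.0, 5.0], 0.71)]
red_moving [([528.0, -18.0, 30.0], 0.6)]
blue_fixed [([566.0, -83.0, 3.0], 0.8)]
blue_moving [([530.0, -18.0, 31.0], 0.73)]
rail_middle [([529.0, -16.0, 39.0], 0.68), ([444.0, 76.0, 25.0], 0.29)]
tab_fixed [([532.0, 249.0, 4.0], 0.88), ([564.0, -84.0, 5.0], 0.72)]
tab_sliding [([594.0, 243.0, 12.0], 0.46)]
nose_fixed [([531.0, 250.0, 4.0], 0.55)]
nose_sliding [([595.0, 250.0, 15.0], 0.56), ([532.0, 248.0, 6.0], 0.47)]
paint_red [([728.0, 202.0, 54.0], 0.39)]
paint_gold [([531.0, -365.0, 62.0], 0.61)]
glue [([445.0, 439.0, 72.0], 0.51)]
clay_ring [([678.0, 291.0, 10.0], 0.46)]
sanding_block [([442.0, 76.0, 23.0], 0.8)]
brush [([620.0, -341.0, 18.0], 0.98), ([533.0, 252.0, 4.0], 0.2)]
```

Run:
```python
import cv2
p=cv2.imread('pics/top0.png')
cv2.imwrite('pics/v1.png',cv2.resize(p[90:290,130:370],None,fx=3.3,fy=3,interpolation=cv2.INTER_CUBIC)[:600,:800])
```

```text
(no output)
```

View pics/v1.png

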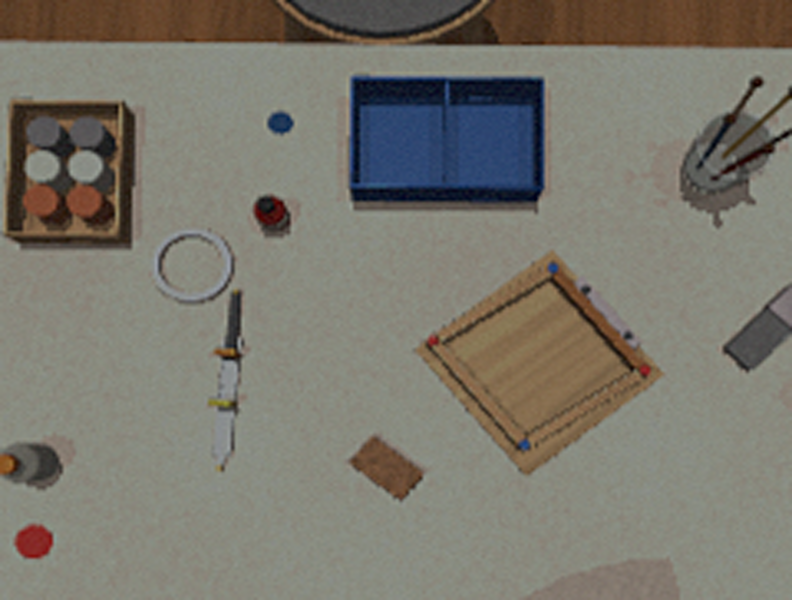

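View pics/scene0.png

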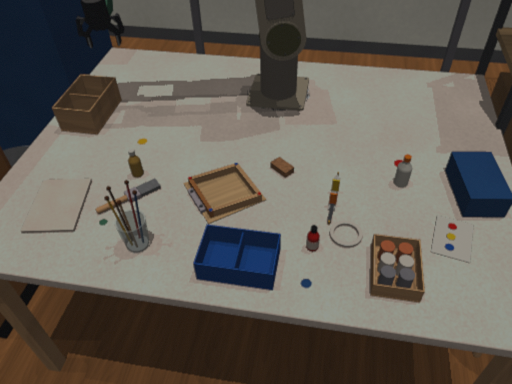

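```bash
cat > h.py <<'E'
from bench import r, optics
import cv2, numpy as np
from scipy.spatial.transform import Rotation as Ro
def cam(c):
    k=optics.camera_params(c); return np.array(k['camera_matrix']),np.array(k['eye']),Ro.from_euler('xyz',k['orientation'],degrees=True).as_matrix()
def ray(K,E,R,uv,z):
    d=R@np.linalg.inv(K)@np.array([uv[0],uv[1],1.]); return E+d*(z-E[2])/d[2]
def px(K,E,R,P):
    c=K@(R.T@(np.array(P,float)-E)); return c[:2]/c[2]
HSV={'red':[(0,130,60),(7,255,255)],'blue':[(100,110,50),(125,255,255)],'yellow':[(22,110,80),(34,255,255)],'orange':[(8,130,80),(20,255,255)]}
def blobs(p,col,box=None,amin=4,lo=None,hi=None):
    l,h=HSV[col]; m=cv2.inRange(cv2.cvtColor(p,cv2.COLOR_BGR2HSV),lo or l,hi or h)
    if box: b=np.zeros_like(m); x0,y0,x1,y1=box; b[y0:y1,x0:x1]=m[y0:y1,x0:x1]; m=b
    n,_,st,ce=cv2.connectedComponentsWithStats(m)
    return sorted([(int(st[i,4]),ce[i].round(1).tolist()) for i in range(1,n) if st[i,4]>=amin],reverse=True)
def go(target,yaw=None):
    """print shift in present tool axes and turn needed"""
    s=r.sense(); R=Ro.from_euler('xyz',s['tcp_rot'],degrees=True).as_matrix()
    print('t',round(s['time'],2),'tcp',np.round(s['tool_pos'],1),'rot',np.round(s['tcp_rot'],1))
    print('shift',np.round(R.T@(np.array(target)-s['tool_pos']),1), 'turn',None if yaw is None else round((s['tcp_rot'][2]-yaw+180)%360-180,1))
E
python3 - <<'E'
from h import *
p=cv2.imread('pics/top0.png'); K,E,R=cam('top')
hs=cv2.cvtColor(p,cv2.COLOR_BGR2HSV)
for u,v in [(261,204),(325,213),(298,179),(289,238),(196,224),(199,207)]: print(u,v,hs[v-1:v+2,u-1:u+2].reshape(-1,3).tolist()[3:6])
for c,z,box in [('red',32,(250,170,340,250)),('blue',32,(250,170,340,250)),('yellow',51,(180,180,215,260)),('orange',51,(180,180,215,260))]:
    for a,uv in blobs(p,c,box,2): print(c,a,uv,ray(K,E,R,uv,z).round(1))
print('noses',ray(K,E,R,(130+220/3.3,90+467/3),10).round(1),ray(K,E,R,(130+237/3.3,90+293/3),10).round(1))
E
```

```text
261 204 [[1, 177, 128], [179, 177, 115], [3, 161, 100]]
325 213 [[0, 184, 137], [179, 184, 144], [179, 199, 140]]
298 179 [[108, 192, 125], [108, 200, 130], [8, 110, 107]]
289 238 [[108, 181, 124], [108, 186, 133], [110, 46, 83]]
196 224 [[28, 189, 124], [27, 186, 129], [29, 180, 129]]
199 207 [[15, 182, 136], [16, 188, 133], [20, 168, 147]]
red 8 [260.8, 203.2] [585.5  32.5  32. ]
red 7 [324.9, 213.0] [ 553.6 -188.7   32. ]
blue 6 [297.2, 178.8] [671.8 -93.4  32. ]
blue 6 [288.3, 237.8] [467.3 -62.7  32. ]
yellow 9 [196.0, 224.0] [510.9 251.5  51. ]
orange 12 [198.2, 207.2] [568.  245.4  51. ]
noses [436.9 254.3  10. ] [640.7 240.9  10. ]
```

Run:
```python
from h import *
go([539.5,248.3,200],-5)
```

```text
t 0.85 tcp [ 176.6 -573.4  231.3] rot [180.   -0.  -72.9]
shift [-678.5 -588.7   31.3] turn -67.9
```

```bash
python3 -m pendant '[[1,-33.9,-29.4,1.5,0],[1,-33.9,-29.4,1.5,0],[1,-33.9,-29.4,1.5,0],[1,-33.9,-29.4,1.5,0],[1,-33.9,-29.4,1.5,0],[1,-33.9,-29.4,1.5,0],[1,-33.9,-29.4,1.5,0],[1,-33.9,-29.4,1.5,0],[1,-33.9,-29.4,1.5,0],[1,-33.9,-29.4,1.5,0]]'
python3 -m pendant '[[1,-33.9,-29.4,1.5,0],[1,-33.9,-29.4,1.5,0],[1,-33.9,-29.4,1.5,0],[1,-33.9,-29.4,1.5,0],[1,-33.9,-29.4,1.5,0],[1,-33.9,-29.4,1.5,0],[1,-33.9,-29.4,1.5,0],[1,-33.9,-29.4,1.5,0],[1,-33.9,-29.4,1.5,0],[1,-33.9,-29.4,1.5,0]]'
python3 -m pendant '[[1,0,0,0,-8.5],[1,0,0,0,-8.5],[1,0,0,0,-8.5],[1,0,0,0,-8.5],[1,0,0,0,-8.5],[1,0,0,0,-8.5],[1,0,0,0,-8.5],[1,0,0,0,-8.4],[1,0,0,0,0]]'
python3 - <<'E'
from h import *
go([539.5,248.3,200],-5)
p,d=optics.snapshot('wrist'); cv2.imwrite('pics/w1.png',p); np.save('pics/w1.npy',d)
k=optics.camera_params('wrist');print(k)
E
```

```text
time: 1.85
tool_pos: [358.3, -161.3, 216.6]
tcp_rot: [-179.9, -0.1, -72.9]
ft_force: [1.1, 0.2, -0.5]
finger_gap: 85.4
time: 2.85
tool_pos: [539.5, 249.6, 201.2]
tcp_rot: [-180.0, -0.0, -72.9]
ft_force: [1.8, -1.0, 0.3]
finger_gap: 85.5
time: 3.75
tool_pos: [539.0, 247.7, 201.3]
tcp_rot: [-180.0, -0.0, -4.8]
ft_force: [0.5, 0.4, -0.0]
finger_gap: 85.4
t 3.75 tcp [539.  247.7 201.3] rot [-180.    -0.    -4.8]
shift [ 0.4 -0.7  1.3] turn 0.2
{'camera_matrix': array([[280.04391043,   0.        , 263.53063393],
       [  0.        , 280.04391043, 191.5680277 ],
       [  0.        ,   0.        ,   1.        ]]), 'eye': array([543.93874147, 313.69357203, 344.98343741]), 'orientation': array([ 1.64813322e+02,  7.09370094e-02, -5.10432824e+00])}
```

View pics/w1.png

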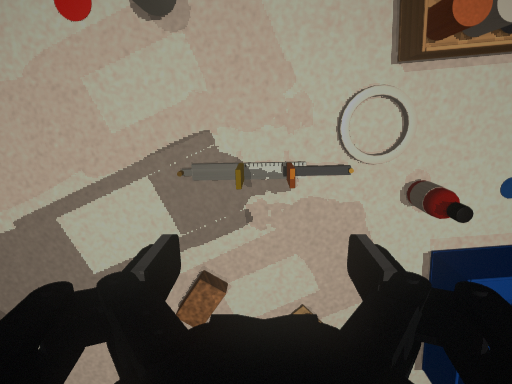

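Run:
```python
from h import *
p=cv2.imread('pics/w1.png'); K,E,R=cam('wrist')
for c in ['yellow','orange']: 
    for a,uv in blobs(p,c,(160,140,370,210),3): print(c,a,uv,'z14',ray(K,E,R,uv,14).round(1),'z45',ray(K,E,R,uv,45).round(1))
a=ray(K,E,R,(180.5,173),14);b=ray(K,E,R,(351,170.5),14);m=(a+b)/2;d=b-a
print(a,b,m,np.linalg.norm(d),np.degrees(np.arctan2(d[1],d[0])))
cv2.imwrite('pics/w1c.png',cv2.resize(p[145:205,165:365],None,fx=4,fy=4,interpolation=cv2.INTER_NEAREST))
```

```text
yellow 108 [237.7, 178.1] z14 [505.9 243.8  14. ] z45 [509.5 250.4  45. ]
orange 124 [291.6, 175.1] z14 [571.1 241.7  14. ] z45 [568.5 248.5  45. ]
orange 20 [350.8, 170.2] z14 [642.2 241.4  14. ] z45 [633.  248.2  45. ]
orange 16 [179.0, 173.5] z14 [436.2 255.7  14. ] z45 [446.3 261.1  45. ]
[438.06596329 256.16225435  14.        ] [642.39035896 241.02750576  14.        ] [540.22816113 248.59488006  14.        ] 204.88416063836908 -4.236285523411446
```

View pics/w1c.png

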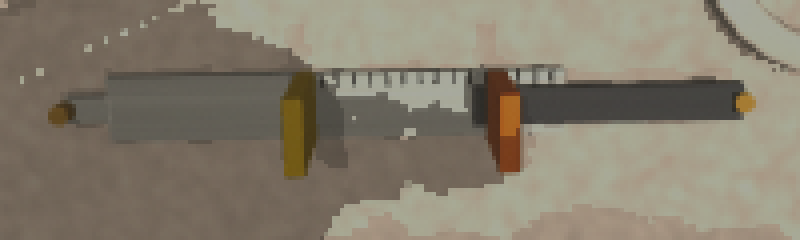

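```bash
python3 -m pendant '[[1,1.1,-1,36,-0.5],[1,0,0,40,0],[1,0,0,40,0],[1,0,0,35,0],[1,0,0,25,0],[1,0,0,10,0],[1,0,0,0,0]]' 20
python3 - <<'E'
from h import *
go([540.2,248.6,15],-4.3)
p,d=optics.snapshot('wrist'); cv2.imwrite('pics/w2.png',p)
K,E,R=cam('wrist')
for c in ['yellow','orange']: 
    for a,uv in blobs(p,c,(100,50,420,384),10): print(c,a,uv,'z51',ray(K,E,R,uv,51).round(1))
E
python3 -m pendant '[[0.6,0,0,0,0],[0.5,0,0,0,0],[0.4,0,0,0,0],[0.3,0,0,0,0],[0.2,0,0,0,0],[0,0,0,0,0],[0,0,0,0,0],[0,0,0,0,0],[0,0,0,0,0]]' 20
```

```text
time: 4.5
tool_pos: [538.9, 248.1, 13.8]
tcp_rot: [179.9, 0.2, -4.6]
ft_force: [-0.2, 0.1, 0.0]
finger_gap: 85.6
t 4.5 tcp [538.9 248.1  13.8] rot [179.9   0.2  -4.6]
shift [ 1.2 -0.6 -1.3] turn -0.3
yellow 1002 [202.2, 259.4] z51 [513.5 257.4  51. ]
orange 1632 [328.2, 257.2] z51 [567.3 254.2  51. ]
time: 5.45
tool_pos: [540.6, 249.5, 17.9]
tcp_rot: [-179.9, -0.1, -4.5]
ft_force: [-8.8, 0.8, 10.8]
finger_gap: 23.3
```

```bash
python3 -m pendant '[[0,0,0,-3,0],[0,0,0,-10,0],[0,0,0,-40,0],[0,0,0,-40,0],[0,0,0,-40,0],[0,0,0,-30,0],[0,0,0,0,0]]'
python3 - <<'E'
from h import *
go([569.6,-78.1,175],81.8)
p,d=optics.snapshot('wrist'); cv2.imwrite('pics/w3.png',p)
E
```

```text
time: 6.15
tool_pos: [543.8, 249.7, 186.1]
tcp_rot: [-179.7, -0.6, -4.5]
ft_force: [0.0, -0.4, 0.6]
finger_gap: 23.3
t 6.15 tcp [543.8 249.7 186.1] rot [-179.7   -0.6   -4.5]
shift [ 51.4 324.8  10.1] turn -86.3
```

View pics/w3.png

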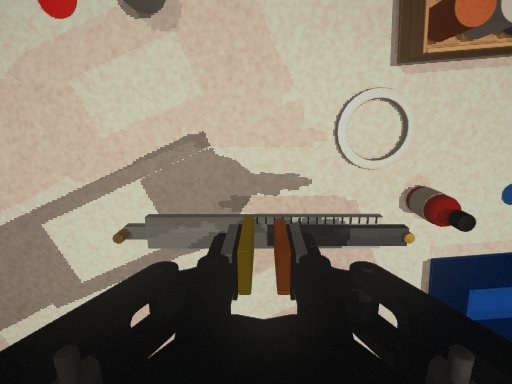

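```bash
python3 -m pendant '[[0,6.4,40.6,1.5,0],[0,6.4,40.6,1.5,0],[0,6.4,40.6,1.5,0],[0,6.4,40.6,1.5,0],[0,6.4,40.6,1.5,0],[0,6.4,40.6,1.5,0],[0,6.4,40.6,1.5,0],[0,6.4,40.6,1.5,0]]' 
python3 -m pendant '[[0,0,0,0,-8.5],[0,0,0,0,-8.5],[0,0,0,0,-8.5],[0,0,0,0,-8.5],[0,0,0,0,-8.5],[0,0,0,0,-8.5],[0,0,0,0,-8.5],[0,0,0,0,-8.5],[0,0,0,0,-8.5],[0,0,0,0,-8.5]]' 
python3 -m pendant '[[0,0,0,0,-1.3],[0,0,0,0,0]]'
python3 - <<'E'
from h import *
p,d=optics.snapshot('wrist'); cv2.imwrite('pics/w4.png',p); np.save('pics/w4.npy',d)
go([569.6,-78.1,175],81.8)
K,E,R=cam('wrist')
for c in ['red','blue']: 
    for a,uv in blobs(p,c,None,8): print(c,a,uv,ray(K,E,R,uv,32).round(1))
E
```

```text
time: 7.0
tool_pos: [564.8, -80.8, 164.8]
tcp_rot: [-180.0, 0.1, -4.5]
ft_force: [1.1, 0.2, -1.6]
finger_gap: 23.0
time: 8.0
tool_pos: [564.8, -79.2, 164.7]
tcp_rot: [-179.8, -0.0, 80.9]
ft_force: [-0.9, 0.6, -0.5]
finger_gap: 23.3
time: 8.2
tool_pos: [565.2, -79.2, 165.3]
tcp_rot: [-179.9, -0.0, 81.6]
ft_force: [0.6, 0.7, -1.1]
finger_gap: 23.2
t 8.25 tcp [565.4 -79.2 165.5] rot [-179.9   -0.    81.6]
shift [ 1.7  4.  -9.5] turn -0.2
red 140 [503.5, 274.6] [706.4 170.4  32. ]
red 97 [153.8, 188.1] [ 552.8 -190.7   32. ]
red 95 [374.4, 187.7] [585.1  32.4  32. ]
blue 178 [387.6, 315.3] [741.2  40.9  32. ]
blue 107 [263.9, 79.5] [466.5 -64.3  32. ]
blue 66 [264.2, 277.7] [671.5 -94.   32. ]
blue 44 [360.2, 341.7] [773.8   7.3  32. ]
```

View pics/w4.png

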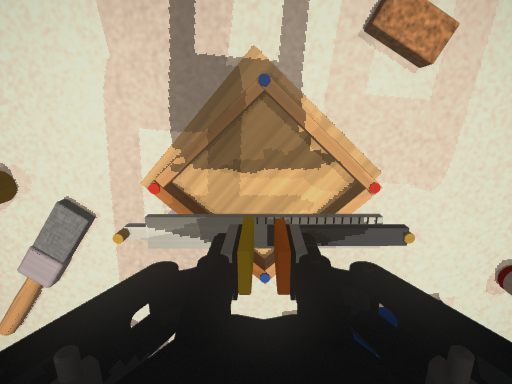

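Run:
```python
from h import *
d=np.load('pics/w4.npy'); K,E,R=cam('wrist'); s=r.sense(); print(s['tool_pos'],s['tcp_rot'])
for u,v in [(119,238),(409,238),(190,240),(340,238)]:
    q=d[v-2:v+3,u-2:u+3]; z=np.median(q[q>0]); P=E+R@(np.linalg.inv(K)@[u,v,1.]*z); print(u,v,z,P.round(1),'noseplane',ray(K,E,R,(u,v),s['tool_pos'][2]-2).round(1))
go([569.0,-79.1,25],81.8)
```

```text
[565.35419057 -79.19336165 165.49776486] [-1.79923168e+02 -4.73893056e-03  8.16019907e+01]
119 238 158.63503 [ 553.  -160.1  162.9] noseplane [ 552.8 -159.8  163.5]
409 238 159.18646 [577.1   2.6 162.4] noseplane [576.5   2.1 163.5]
190 240 167.81499 [ 563.4 -123.5  154.7] noseplane [ 559.8 -120.4  163.5]
340 238 161.23041 [572.3 -35.7 160.5] noseplane [570.9 -36.4 163.5]
t 8.25 tcp [565.4 -79.2 165.5] rot [-179.9   -0.    81.6]
shift [  0.6   3.8 140.5] turn -0.2
```

```bash
python3 -m pendant '[[0,0.2,4,30,-0.2],[0,0,0,40,0],[0,0,0,30,0],[0,0,0,20,0],[0,0,0,12,0],[0,0,0,6,0],[0,0,0,3,0],[0,0,0,0,0]]'
python3 -m pendant '[[0.3,0,0,0,0],[0.35,0,0,0,0],[0.4,0,0,0,0],[0.5,0,0,0,0],[0.6,0,0,0,0],[0.7,0,0,0,0],[0.8,0,0,0,0],[0.9,0,0,0,0],[1,0,0,0,0],[1,0,0,0,0]]'
python3 - <<'E'
from h import *
p,d=optics.snapshot('wrist'); cv2.imwrite('pics/w5.png',p); np.save('pics/w5.npy',d)
E
```

```text
time: 9.05
tool_pos: [570.5, -79.8, 26.0]
tcp_rot: [179.9, 0.0, 82.0]
ft_force: [-0.9, -0.6, -1.6]
finger_gap: 23.1
time: 10.05
tool_pos: [569.9, -79.7, 25.3]
tcp_rot: [180.0, 0.0, 82.0]
ft_force: [1.6, -0.4, -0.8]
finger_gap: 85.2
```

View pics/w5.png

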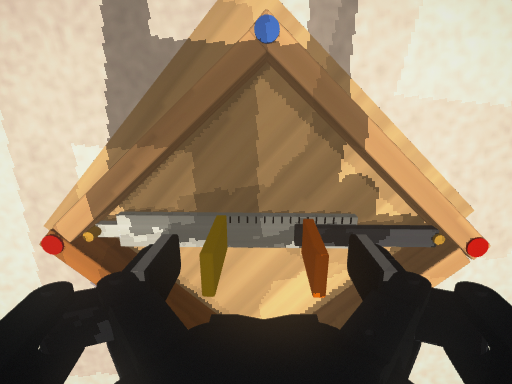

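```bash
python3 - <<'E'
from h import *
p=cv2.imread('pics/w5.png');d=np.load('pics/w5.npy'); K,E,R=cam('wrist')
Q=[]
for u,v in [(88,236),(440,239)]:
    q=d[v-2:v+3,u-2:u+3]; z=np.median(q[q>0]); P=E+R@(np.linalg.inv(K)@[u,v,1.]*z); Q.append(ray(K,E,R,(u,v),18)); print(z,P.round(1),Q[-1].round(1))
print(np.linalg.norm(Q[0]-Q[1]))
for c in ['red','blue']: 
    for a,uv in blobs(p,c,None,30): print(c,a,uv,ray(K,E,R,uv,32).round(1))
E
python3 -m pendant '[[1,0,0,-5,0],[1,0,0,-15,0],[1,0,0,-40,0],[1,0,0,-40,0],[1,0,0,-40,0],[1,0,0,0,0],[1,0,0,0,0]]'
python3 - <<'E'
from h import *
p,d=optics.snapshot('wrist'); cv2.imwrite('pics/w6.png',p); np.save('pics/w6.npy',d)
K,E,R=cam('wrist')
for c in ['red','blue','yellow','orange']: 
    for a,uv in blobs(p,c,None,12): print(c,a,uv,ray(K,E,R,uv,32).round(1), d[int(uv[1]),int(uv[0])])
cv2.imwrite('pics/w6c.png',cv2.resize(p[130:330,130:400],None,fx=2.9,fy=2.9,interpolation=cv2.INTER_NEAREST))
E
```

```text
156.89998 [ 554.  -176.7   24. ] [ 556.1 -181.1   18. ]
157.2842 [583.   18.6  24.1] [586.4  22.4  18. ]
205.7329156379379
red 356 [52.1, 244.2] [ 553.2 -191.3   32. ]
red 346 [476.8, 246.9] [586.1  33.4  32. ]
blue 550 [266.5, 28.5] [466.8 -64.   32. ]
time: 10.8
tool_pos: [571.3, -80.0, 168.4]
tcp_rot: [179.7, 0.0, 82.0]
ft_force: [0.1, -0.1, -1.3]
finger_gap: 85.4
red 137 [501.7, 268.3] [702.  169.1  32. ] 340.1092
red 96 [154.2, 179.8] [ 550.4 -189.2   32. ] 284.303
red 90 [374.2, 181.4] [582.9  32.3  32. ] 285.27087
blue 656 [424.5, 360.8] [819.   85.6  32. ] 380.85144
blue 625 [334.1, 314.5] [736.7 -19.7  32. ] 348.22696
blue 106 [265.1, 72.3] [465.4 -63.7  32. ] 257.2001
blue 62 [263.8, 269.8] [667.4 -92.9  32. ] 311.4947
yellow 137 [237.9, 187.3] [ 569.9 -106.2   32. ] 258.55426
yellow 33 [240.5, 171.2] [ 553.8 -100.9   32. ] 280.04477
orange 6327 [264.0, 167.6] [553.4 -76.9  32. ] 304.32974
orange 2972 [418.1, 21.3] [442.6  75.8  32. ] 253.30328
orange 629 [22.2, 290.5] [ 655.7 -368.7   32. ] 335.84927
orange 276 [288.9, 184.6] [574.3 -54.1  32. ] 258.13513
orange 187 [252.7, 113.1] [499.7 -80.3  32. ] 295.0114
orange 166 [262.3, 125.2] [512.1 -72.8  32. ] 298.80066
orange 32 [357.5, 179.5] [578.6  15.5  32. ] 293.37704
orange 20 [253.5, 243.1] [633.8 -99.5  32. ] 333.78104
orange 14 [321.9, 165.1] [558.9 -19.   32. ] 310.74805
orange 14 [283.5, 134.4] [523.6 -53.6  32. ] 300.51358
orange 14 [275.6, 126.1] [514.7 -60.2  32. ] 300.3522
```

View pics/w6c.png

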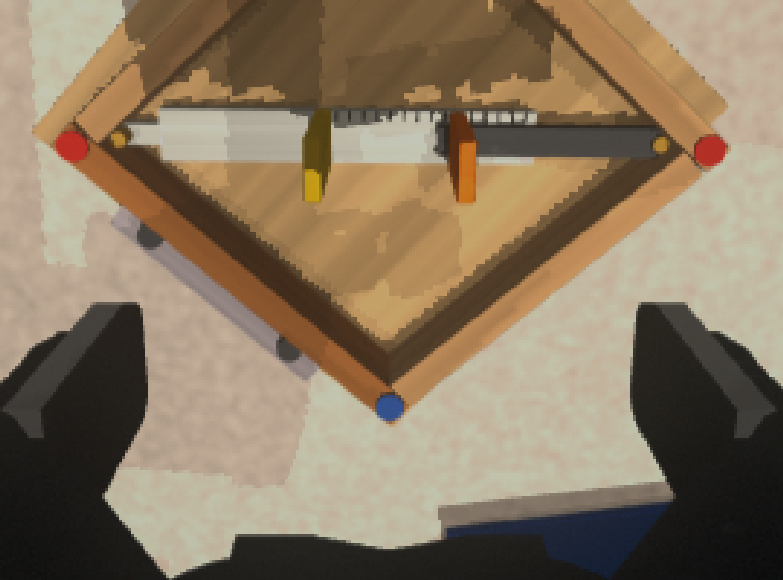

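```bash
python3 -m pendant '[[1,0,0,40,0],[1,0,0,40,0],[1,0,0,40,0],[1,0,0,15,0],[1,0,0,5,0],[1,0,0,0,0],[0.5,0,0,0,0],[0.3,0,0,0,0],[0.1,0,0,0,0],[0,0,0,0,0]]' 20
python3 -m pendant '[[0,0,0,0,0],[0,0,0,0,0],[0,0,0,-3,0],[0,0,0,-10,0],[0,0,0,-40,0],[0,0,0,-40,0],[0,0,0,-40,0],[0,0,0,0,0]]'
python3 -m pendant '[[0,0,0,0,8.5],[0,0,0,0,8.5],[0,0,0,0,8.5],[0,0,0,0,8.5],[0,0,0,0,8.5],[0,0,0,0,8.5],[0,0,0,0,8.5],[0,0,0,0,8.5],[0,0,0,0,8.5],[0,0,0,0,8.5]]'
python3 -m pendant '[[0,0,0,0,5.1],[0,0,0,0,0],[0,0,0,0,0]]'
python3 - <<'E'
from h import *
p,d=optics.snapshot('wrist'); cv2.imwrite('pics/w7.png',p); np.save('pics/w7.npy',d)
K,E,R=cam('wrist'); s=r.sense()
for c in ['red','blue','orange']: 
    for a,uv in blobs(p,c,None,12): print(c,a,uv,ray(K,E,R,uv,32).round(1), d[int(uv[1]),int(uv[0])], 'noseplane',ray(K,E,R,uv,s['tool_pos'][2]-3).round(1))
go([569.0,-79.1,25],-8.2)
E
```

```text
time: 11.85
tool_pos: [570.4, -80.1, 26.3]
tcp_rot: [179.9, 0.0, 82.0]
ft_force: [-2.0, -7.3, 10.5]
finger_gap: 28.0
time: 12.65
tool_pos: [573.9, -80.3, 166.5]
tcp_rot: [179.3, 0.0, 82.0]
ft_force: [1.9, -0.7, 1.0]
finger_gap: 23.4
time: 13.65
tool_pos: [569.4, -79.3, 157.9]
tcp_rot: [-180.0, 0.1, -3.3]
ft_force: [-0.1, 0.4, -1.2]
finger_gap: 23.2
time: 13.95
tool_pos: [569.6, -79.5, 158.0]
tcp_rot: [-180.0, 0.0, -7.9]
ft_force: [-0.1, 0.4, -1.5]
finger_gap: 23.6
red 139 [264.4, 61.5] [584.4  31.9  32. ] 246.5632 noseplane [581.4  11.1 155.1]
red 76 [263.2, 284.8] [ 552.5 -191.3   32. ] 304.95468 noseplane [ 564.  -110.3  155.1]
blue 11995 [474.4, 81.8] [769.6 -10.7  32. ] 231.89682 noseplane [682.1 -12.1 155.1]
blue 90 [368.1, 185.5] [670.9 -94.3  32. ] 275.92398 noseplane [628.4 -57.6 155.1]
blue 87 [159.2, 184.6] [465.8 -65.1  32. ] 274.1255 noseplane [516.9 -41.7 155.1]
orange 3855 [274.4, 127.2] [586.  -25.6  32. ] 289.30865 noseplane [582.3 -20.2 155.1]
orange 3494 [94.6, 34.1] [441.6  73.8  32. ] 246.6807 noseplane [503.8  33.8 155.1]
orange 1389 [275.7, 255.2] [ 570.6 -157.5   32. ] 145.88487 noseplane [573.9 -92.  155.1]
orange 298 [177.3, 197.1] [480.8 -80.2  32. ] 279.86838 noseplane [525.  -49.9 155.1]
orange 131 [123.7, 228.2] [ 418.4 -105.5   32. ] 162.44589 noseplane [491.2 -63.7 155.1]
orange 118 [345.2, 188.4] [648.3 -94.1  32. ] 300.39822 noseplane [616.1 -57.5 155.1]
orange 87 [405.4, 230.5] [ 707.3 -147.8   32. ] 163.25233 noseplane [648.2 -86.7 155.1]
orange 21 [256.8, 196.6] [559.9 -90.6  32. ] 308.88452 noseplane [568.1 -55.5 155.1]
t 14.0 tcp [569.6 -79.5 158.1] rot [-180.     0.    -7.9]
shift [ -0.6  -0.3 133.1] turn 0.3
```

View pics/w7.png

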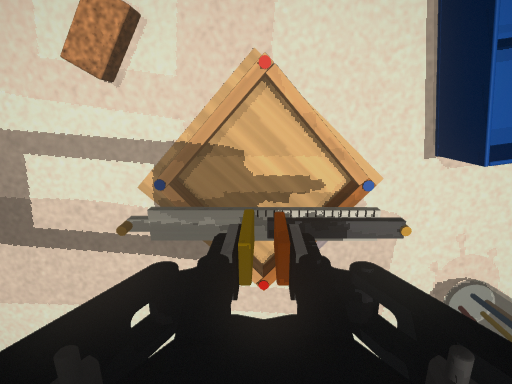

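Run:
```python
from h import *
d=np.load('pics/w7.npy'); K,E,R=cam('wrist')
for u,v in [(122,229),(126,228),(406,231),(190,230),(340,230)]:
    q=d[v-1:v+2,u-1:u+2]; z=np.median(q[q>0]); print(u,v,(E+R@(np.linalg.inv(K)@[u,v,1.]*z)).round(1))
print(E)
```

```text
122 229 [487.5 -65.5 150.8]
126 228 [489.4 -65.5 149.8]
406 231 [651.  -89.6 149.9]
190 230 [523.7 -74.6 142.6]
340 230 [613.3 -84.5 148.2]
[577.80566005 -13.83074864 301.78826657]
```

```bash
python3 -m pendant '[[0,-0.4,1.9,30,0],[0,0,0,40,0],[0,0,0,30,0],[0,0,0,15,0],[0,0,0,8,0],[0,0,0,5,0],[0,0,0,2,0],[0,0,0,0,0]]'
python3 -m pendant '[[0.3,0,0,0,0],[0.35,0,0,0,0],[0.4,0,0,0,0],[0.5,0,0,0,0],[0.6,0,0,0,0],[0.7,0,0,0,0],[0.8,0,0,0,0],[0.9,0,0,0,0],[1,0,0,0,0],[1,0,0,0,0]]'
python3 -m pendant '[[1,0,0,-5,0],[1,0,0,-15,0],[1,0,0,-40,0],[1,0,0,-40,0],[1,0,0,-30,0],[1,0,0,0,0],[1,0,0,0,0]]'
python3 - <<'E'
from h import *
p,d=optics.snapshot('wrist'); cv2.imwrite('pics/w8.png',p); np.save('pics/w8.npy',d)
K,E,R=cam('wrist'); s=r.sense(); print(s['tool_pos'],s['tcp_rot'],E)
for c in ['red','blue','yellow']: 
    for a,uv in blobs(p,c,(100,20,420,300),12): print(c,a,uv,ray(K,E,R,uv,32).round(1), d[int(uv[1]),int(uv[0])])
cv2.imwrite('pics/w8c.png',cv2.resize(p[40:300,130:400],None,fx=2.9,fy=2.3,interpolation=cv2.INTER_NEAREST))
E
```

```text
time: 14.8
tool_pos: [570.2, -81.7, 29.5]
tcp_rot: [180.0, -0.1, -8.1]
ft_force: [-0.3, -0.5, -0.5]
finger_gap: 23.1
time: 15.8
tool_pos: [569.2, -81.5, 28.3]
tcp_rot: [180.0, -0.0, -8.1]
ft_force: [-0.3, 0.3, 0.1]
finger_gap: 85.5
time: 16.5
tool_pos: [570.2, -81.7, 160.6]
tcp_rot: [180.0, -0.2, -8.1]
ft_force: [-0.3, 0.5, -1.3]
finger_gap: 85.4
[569.17599035 -81.45687437 158.7815883 ] [ 1.79999342e+02 -3.54807818e-02 -8.08330339e+00] [577.36286754 -15.77019278 302.44048768]
red 138 [261.3, 60.4] [581.8  31.3  32. ] 248.86476
red 79 [261.9, 281.5] [ 550.9 -189.4   32. ] 306.38467
blue 84 [365.4, 182.3] [668.3 -93.1  32. ] 278.49243
blue 83 [157.4, 182.7] [463.9 -64.8  32. ] 275.99908
yellow 223 [243.8, 184.4] [548.5 -78.4  32. ] 252.45773
```

View pics/w8c.png

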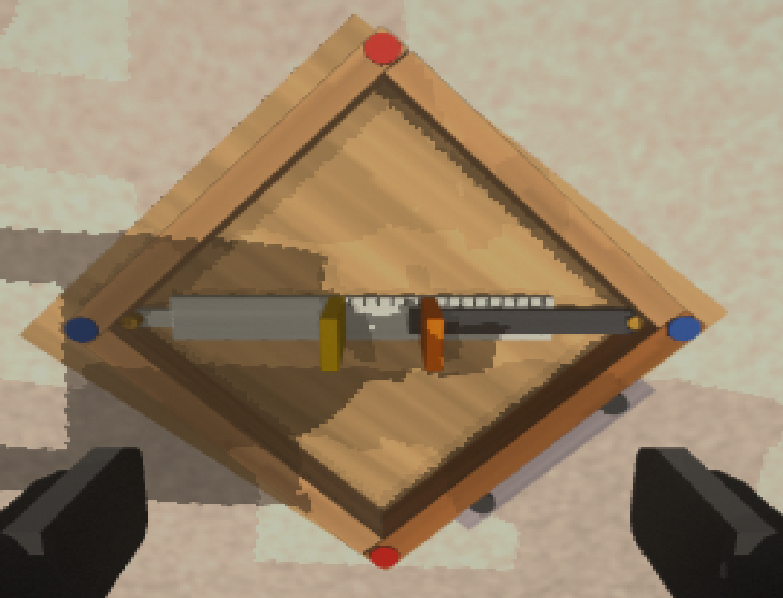

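```bash
python3 -m pendant '[[0,0,0,0,-8],[0,0,0,0,-8],[0,0,0,0,-8],[0,0,0,0,-8],[0,0,0,0,-8],[0,0,0,0,-7],[0,0,0,0,0]]' 40
python3 - <<'E'
from h import *
go([608.6,56.7,14],39.2)
E
```

```text
time: 17.25
tool_pos: [568.0, -81.2, 156.5]
tcp_rot: [-179.9, 0.1, 39.0]
ft_force: [-0.9, -0.5, -0.9]
finger_gap: -0.0
t 17.25 tcp [568.  -81.2 156.5] rot [-1.799e+02  1.000e-01  3.900e+01]
shift [118.6 -81.2 142.5] turn -0.2
```

```bash
python3 -m pendant '[[0,30,-20.3,0,-0.2],[0,30,-20.3,0,0],[0,30,-20.3,0,0],[0,28.6,-20.3,0,0],[0,0,0,40,0],[0,0,0,40,0],[0,0,0,40,0],[0,0,0,22,0],[0,0,0,0,0]]'
python3 -m pendant '[[0,-3,0,0,0],[0,-3,0,0,0],[0,-1.5,0,0,0],[0,-1.5,0,0,0],[0,0,0,0,0]]'
python3 - <<'E'
from h import *
p,d=optics.snapshot('wrist'); cv2.imwrite('pics/w9.png',p)
go([608.6,56.7,14],39.2)
E
```

```text
time: 18.15
tool_pos: [605.2, 56.4, 10.5]
tcp_rot: [-179.6, 0.5, 38.9]
ft_force: [-1.4, 0.2, 0.0]
finger_gap: 0.1
time: 18.65
tool_pos: [603.6, 50.4, 17.3]
tcp_rot: [179.9, -0.1, 39.1]
ft_force: [0.2, -0.4, 1.1]
finger_gap: -0.3
t 18.7 tcp [603.5  50.5  17.1] rot [ 1.80e+02 -1.00e-01  3.91e+01]
shift [ 7.8 -1.6  3.1] turn -0.1
```

View pics/w9.png

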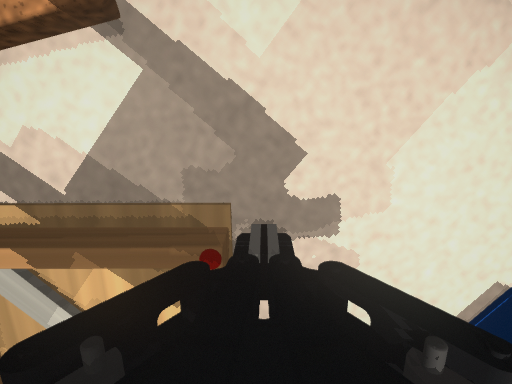

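```bash
for i in 1; do python3 -m pendant '[[0,-1.5,0,0,0],[0,-1.5,0,0,0],[0,-1.5,0,0,0]]'; done
python3 -m pendant '[[0,-1.5,0,0,0],[0,-1.5,0,0,0],[0,-1.5,0,0,0]]'
```

```text
time: 19.0
tool_pos: [599.5, 47.8, 16.2]
tcp_rot: [-180.0, 0.0, 39.1]
ft_force: [-0.4, 0.4, -0.6]
finger_gap: -0.2
time: 19.3
tool_pos: [596.2, 45.2, 16.3]
tcp_rot: [-180.0, -0.0, 39.1]
ft_force: [1.1, 2.5, -1.4]
finger_gap: -0.0
```

```bash
python3 -m pendant '[[0,-1.5,0,0,0],[0,-1.5,0,0,0],[0,-1.5,0,0,0],[0,-1.5,0,0,0]]'; python3 -m pendant '[[0,-1.5,0,0,0],[0,-1.5,0,0,0],[0,-1.5,0,0,0],[0,-1.5,0,0,0]]'
python3 - <<'E'
from h import *
s=r.sense(); f=s['ft_force']; print(f)
p,d=optics.snapshot('top'); K,E,R=cam('top')
for c in ['red','blue']:
    for a,uv in blobs(p,c,(250,170,340,250),2): print(c,a,uv,ray(K,E,R,uv,32).round(1))
E
```

```text
time: 19.7
tool_pos: [592.1, 42.2, 16.5]
tcp_rot: [-180.0, -0.1, 39.1]
ft_force: [4.2, 6.7, -3.3]
finger_gap: 0.1
time: 20.1
tool_pos: [587.5, 38.5, 16.5]
tcp_rot: [-180.0, -0.1, 39.1]
ft_force: [3.6, 7.6, -2.7]
finger_gap: 0.1
[ 3.60626832  7.55839921 -2.73878403]
red 7 [324.9, 212.9] [ 553.9 -188.7   32. ]
blue 6 [297.2, 178.8] [671.8 -93.4  32. ]
blue 4 [291.0, 240.8] [457.1 -71.9  32. ]
```

```bash
python3 -m pendant '[[0,-1.5,0,0,0],[0,-1.5,0,0,0],[0,-1.5,0,0,0],[0,0,0,0,0]]'; python3 -m pendant '[[0,1.5,0,0,0],[0,1.5,0,0,0],[0,2,0,0,0],[0,5,0,0,0],[0,20,0,0,0],[0,30,0,0,0]]'
python3 -m pendant '[[0,0,0,-40,0],[0,0,0,-40,0],[0,0,0,-40,0],[0,0,0,-22,0]]'
python3 -m pendant '[[1,-29.6,20.3,0,0],[1,-39.6,20.3,0,0],[1,-39.6,20.3,0,0],[1,-39.6,20.3,0,0],[1,0,0,0,8],[1,0,0,0,8],[1,0,0,0,8],[1,0,0,0,8],[1,0,0,0,8],[1,0,0,0,7]]'
python3 - <<'E'
from h import *
go([569,-80,158],-8.1)
E
```

```text
time: 20.55
tool_pos: [584.0, 35.5, 16.5]
tcp_rot: [-180.0, -0.1, 39.1]
ft_force: [4.4, 6.5, -2.6]
finger_gap: 0.1
time: 21.15
tool_pos: [629.6, 71.6, 16.1]
tcp_rot: [180.0, 0.1, 39.0]
ft_force: [0.4, 0.3, 0.7]
finger_gap: 0.2
time: 21.55
tool_pos: [631.7, 72.1, 162.6]
tcp_rot: [179.8, -0.2, 39.1]
ft_force: [0.5, 0.3, 0.0]
finger_gap: -0.0
time: 22.55
tool_pos: [565.9, -84.7, 158.3]
tcp_rot: [180.0, 0.0, -8.2]
ft_force: [0.0, 0.4, -1.4]
finger_gap: 85.4
t 22.55 tcp [565.9 -84.7 158.3] rot [180.    0.   -8.2]
shift [ 2.4 -5.1  0.3] turn -0.1
```

```bash
python3 -m pendant '[[1,2.4,-5.1,0,0],[1,0,0,0,0],[1,0,0,0,0]]'
cat >> h.py <<'E'
def dots(p,K,E,R):
    b=(100,20,420,300)
    P={c:[ray(K,E,R,uv,32) for a,uv in blobs(p,c,b,30)[:2]] for c in('red','blue')}
    n={c:np.linalg.norm(P[c][0]-P[c][1]) for c in P}
    rf,rm=sorted(P['red'],key=lambda q:q[1]); bf,bm=sorted(P['blue'],key=lambda q:-q[0])
    ex=(bf-rf)/np.linalg.norm(bf-rf); s1=((rm+bm)/2-(rf+bf)/2)@ex
    q=(n['red']/n['blue'])**2; db2=4*152**2/(1+q); print('dots',n,'s by mid',s1.round(2),'s by ratio',round(db2*(q-1)/608,2),rf.round(1),rm.round(1),bf.round(1),bm.round(1))
E
python3 - <<'E'
from h import *
p,d=optics.snapshot('wrist'); cv2.imwrite('pics/w10.png',p); np.save('pics/w10.npy',d)
K,E,R=cam('wrist'); dots(p,K,E,R)
cv2.imwrite('pics/w10c.png',cv2.resize(p[140:220,150:390],None,fx=3.3,fy=3.3,interpolation=cv2.INTER_NEAREST))
def seg(p,d,n):
    hs=cv2.cvtColor(p,cv2.COLOR_BGR2HSV)
    for row in range(188,200,2):
        print(n,row,''.join('Y' if (20<=h<=34 and s>150 and v>70) else 'O' if (5<=h<20 and s>190 and v>110) else '.' for h,s,v in hs[row,225:310]),d[row,239:242].round(0),)
seg(p,d,'now'); seg(cv2.imread('pics/w8.png'),np.load('pics/w8.npy'),'w8')
E
```

```text
time: 22.85
tool_pos: [569.1, -79.4, 158.2]
tcp_rot: [180.0, 0.0, -7.7]
ft_force: [0.5, 0.1, 0.5]
finger_gap: 85.4
dots {'red': np.float64(216.51517823202104), 'blue': np.float64(216.21656590862474)} s by mid 0.26 s by ratio 0.21 [ 552.3 -191.2   32. ] [574.1  24.2  32. ] [670.7 -94.3  32. ] [455.5 -72.7  32. ]
now 188 ........YYYYYYYYYY....................................OOOOOO......................... [255. 265. 273.]
now 190 ........YYYYYYYYYY....................................OOOOOO......................... [254. 264. 275.]
now 192 ........YYYYYYYYYY....................................OOOOOO......................... [255. 262. 273.]
now 194 ........YYYYYYYYYYY...................................OOOOOO......................... [251. 263. 272.]
now 196 ........YYYYYYYYYY....................................OOOOOO......................... [254. 261. 272.]
now 198 ........YYYYYYYYYY....................................OOOOOO......................... [255. 262. 272.]
w8 188 ...............YYYYYYYYY............................OOOOOO........................... [309. 255. 254.]
w8 190 ...............YYYYYYYYY............................OOOOOO........................... [311. 254. 254.]
w8 192 ...............YYYYYYYY.............................OOOOOO........................... [309. 256. 256.]
w8 194 ...............YYYYYYYY.............................OOOOOO........................... [311. 256. 255.]
w8 196 ...............YYYYYYY..............................OOOOOO........................... [312. 256. 256.]
w8 198 ...............YYYYYYY..............................OOOOOO........................... [312. 257. 256.]
```

View pics/w10c.png

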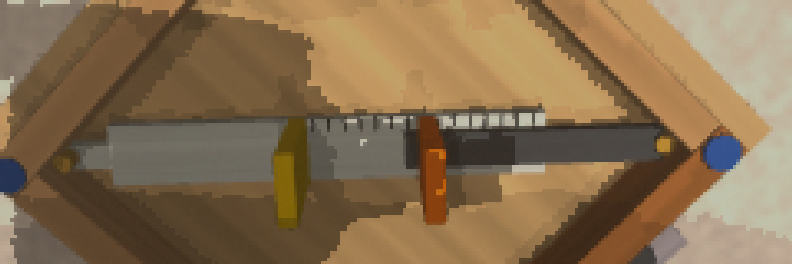

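```bash
cat > m.py <<'E'
from h import *
for i in range(6):
    p,d=optics.snapshot('wrist'); K,E,R=cam('wrist'); dots(p,K,E,R)
cv2.imwrite('pics/last.png',p); np.save('pics/last.npy',d)
E
python3 m.py | cut -c1-130; python3 -m pendant '[[1,0,0,0,-8.5],[1,0,0,0,-8.5],[1,0,0,0,-8.5],[1,0,0,0,-8.5],[1,0,0,0,-8.5],[1,0,0,0,-8.5],[1,0,0,0,-8.5],[1,0,0,0,-8.5],[1,0,0,0,-8.5],[1,0,0,0,-8.5]]'
python3 -m pendant '[[1,0,0,0,-5],[1,0,0,0,0],[1,0,0,0,0],[1,0,0,0,0]]'; python3 m.py
```

```text
dots {'red': np.float64(216.39131414247572), 'blue': np.float64(216.30208053418988)} s by mid 0.15 s by ratio 0.06 [ 552.3 -191.1 
dots {'red': np.float64(216.47776612395882), 'blue': np.float64(216.2862138023634)} s by mid 0.26 s by ratio 0.13 [ 552.3 -191.1  
dots {'red': np.float64(216.48710955673437), 'blue': np.float64(216.32296089877363)} s by mid 0.14 s by ratio 0.12 [ 552.2 -191.1 
dots {'red': np.float64(216.28971078859692), 'blue': np.float64(216.33097623576782)} s by mid 0.02 s by ratio -0.03 [ 552.3 -191. 
dots {'red': np.float64(216.3792073749269), 'blue': np.float64(216.23810110659107)} s by mid 0.08 s by ratio 0.1 [ 552.3 -191.    
dots {'red': np.float64(216.38728254397364), 'blue': np.float64(216.35830371325426)} s by mid -0.03 s by ratio 0.02 [ 552.3 -191. 
time: 24.2
tool_pos: [569.0, -79.5, 158.3]
tcp_rot: [180.0, 0.0, 77.5]
ft_force: [-0.0, -0.1, 0.4]
finger_gap: 85.4
time: 24.6
tool_pos: [569.1, -79.5, 158.3]
tcp_rot: [180.0, -0.0, 82.0]
ft_force: [-0.1, 0.2, -0.4]
finger_gap: 85.6
dots {'red': np.float64(216.32483164931264), 'blue': np.float64(216.3068183274394
[... 407 characters left out ...]
d -0.02 s by ratio -0.01 [ 552.7 -190.5   32. ] [574.3  24.7  32. ] [671.2 -93.6  32. ] [455.9 -72.2  32. ]
dots {'red': np.float64(216.49556455074622), 'blue': np.float64(216.29605938296262)} s by mid 0.19 s by ratio 0.14 [ 552.7 -190.6   32. ] [574.4  24.8  32. ] [671.2 -93.6  32. ] [455.9 -72.1  32. ]
dots {'red': np.float64(216.48042438358686), 'blue': np.float64(216.1683066724632)} s by mid 0.24 s by ratio 0.22 [ 552.6 -190.6   32. ] [574.4  24.8  32. ] [671.  -93.7  32. ] [455.9 -72.1  32. ]
dots {'red': np.float64(216.38069713467988), 'blue': np.float64(216.16769960413367)} s by mid 0.13 s by ratio 0.15 [ 552.7 -190.5   32. ] [574.4  24.8  32. ] [671.  -93.7  32. ] [455.9 -72.2  32. ]
```

Run:
```python
from h import *
p,d=optics.snapshot('wrist'); K,E,R=cam('wrist')
# predicted pins on blue diagonal
bf,bm=np.array([671.,-93.7]),np.array([455.9,-72.2]); m=(bf+bm)/2; u=(bf-bm)/np.linalg.norm(bf-bm)
for sgn in(-1,1):
    g=px(K,E,R,[*(m+sgn*94.9*u),22]); x,y=g.round().astype(int); 
    h=[[round(float((E+R@(np.linalg.inv(K)@[a,b,1.]*d[b,a]))[2])) for a in range(x-4,x+5)] for b in range(y-4,y+5)]
    print(g); print(*h,sep='\n')
t=p; print([ (c,blobs(p,c,(200,100,330,300),30)[:2]) for c in('yellow',)])
```

```text
[255.24213266  79.72427246]
[33, 34, 28, 22, 21, 19, 27, 31, 34]
[32, 30, 23, 22, 21, 22, 22, 27, 32]
[30, 23, 20, 20, 22, 22, 22, 21, 27]
[25, 19, 22, 20, 22, 20, 21, 23, 18]
[19, 12, 23, 20, 22, 20, 22, 21, 10]
[12, 14, 21, 22, 22, 21, 20, 21, 13]
[8, 13, 18, 21, 22, 20, 22, 15, 14]
[6, 15, 13, 17, 20, 20, 15, 14, 14]
[5, 13, 12, 12, 14, 13, 13, 12, 12]
[262.91693748 262.2549608 ]
[20, 20, 19, 19, 20, 19, 19, 20, 20]
[20, 19, 21, 21, 21, 22, 21, 19, 19]
[20, 21, 22, 21, 21, 21, 21, 21, 20]
[21, 18, 22, 21, 22, 23, 20, 19, 21]
[21, 21, 21, 20, 22, 23, 22, 21, 24]
[25, 23, 20, 22, 21, 24, 21, 24, 24]
[27, 23, 23, 21, 19, 21, 24, 25, 27]
[30, 27, 25, 23, 22, 22, 26, 27, 29]
[31, 29, 27, 26, 22, 25, 28, 31, 32]
[('yellow', [(297, [257.9, 161.1])])]
```

Both noses sit in the blue corners with tops at about 21 mm, so the gauge's underside is about 3 mm above the board. That is within the 8 mm allowed, and everything is stable.

```bash
python3 -c "
from bench import hand_in; print(hand_in())"
```

```text
the job is handed in; nothing more can be done
None
```

The frame came out square, the gauge is sitting across the blue diagonal, and the job was handed in at about 25 s of the 72 s allowed.

- **Gauge check:** I let the gauge spring out across the red diagonal first, about 205.7 mm, then the blue, about 189.8 mm. That put the moving rail about 12 mm out towards frame +x.
- **Push:** I pushed the +x end of the moving rail once, at about 15 mm/s with at most about 9 N. I overshot by about 5 mm, and on release the rail sprang back to square.
- **Squareness:** After letting go, the corner dots in 12 wrist pictures from two views at right angles gave 216.4 mm (red) and 216.3 mm (blue). That is about 0.1 mm of rack left.
- **Gauge reading:** Read coarsely from its tabs, the gauge now shows about 23.9 mm, so a blue diagonal of about 198.4 mm. The square value is 198.0, so this disagrees with the dots by about 0.4 mm, within pixel resolution.
- **Gauge position:** Both noses are in the blue corners, with the gauge's underside about 3 mm above the board. The arm is clear of everything.
- **Bystanders:** I did not move near the bottles and other things, but I did not re-check their positions at the end.

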